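Sweep the vial caps into the counting tray's trough

ROBOT

A 6-joint arm with a two-finger parallel gripper is mounted at the origin on a cart in front of the work surface, level with it; the furniture and walls round the work are solid. World frame = base frame: x ahead of the robot, y to its left, z up, the work surface at z = 0. Lengths are in m, angles in rad, forces in N, time in s.
With the tool pointing down it reaches from about 0.35 to 0.975 m from the base axis. Payload 7.1 kg.
Tool frame: the origin (TCP) lies at the very end of the fingers, on their centre line; the grasp point (between the pads) lies arm.pinch_z behind it (arm.pinch_z is the distance from the TCP to the grasp point, in m); z points along the fingers, y is the line along which they close (so a half turn about z gives the same grasp; the last joint's range is limited). The gripper opens to 88 mm and grips with 3 to 60 N. Pads are 20 mm wide; open, the fingers measure 115 mm over their backs; the gripper's body (75 mm by 178 mm) begins 61 mm behind the grasp point.
Start: joints at [1.316, 0.423, 1.63, -0, 1.089, -0.019], TCP at [0.146, 0.608, 0.223] pointing down, gripper open.
Joint ranges: [-3, 3], [-0.9, 2.11], [0.09, 2.58], [-1.31, 4.45], [0.11, 2.69], [-2.54, 2.54]. Speed limits (rad/s): [2.39, 2.39, 3.01, 3.14, 3.14, 3.14].

INTERFACE

Orientations are given as a rotation vector (axis times angle).
In Python, from rig import status, vision, arm gives the robot as it stands.
- The arm moves only by the shell command python3 -m handwheel 'ROWS' [OPENING] [FORCE]. ROWS is JSON, a list of rows, each an object of numbers: "dx", "dy", "dz": the shift along the tool's x, y, z in units of 0.5 m (1.0 is 0.5 m); "wx", "wy", "wz": the turn, a rotation vector about the tool's x, y, z in units of 1.5 rad (1.0 is 1.5 rad). A call has 1 to 10 rows; each row shifts and turns the commanded pose from where the row before left it, along the tool's axes as they then stand; what a row does not reach is not made up. A row lasts 1/12 s, in which the tool goes at most 41.7 mm and 7.16 degrees, less where a joint would pass 70% of its speed; a pose out of reach is approached as far as the arm can. A call with a number of a shift or a turn outside -1 to 1 is refused whole. A call with a gripper value outside its range is refused whole. OPENING is the closure, from -1 (fully open) to 1 (shut), so that 0 is half open, set as the call begins (- or left out, the last holds). The fingers move at their own pace and stop on an object; FORCE is the grip in N (left out, the last holds). Time passes only in rows, so rows that do not move let the fingers close. It gives the time, the measured TCP pose, the force, the opening and the grip force at its end, in the units of the state.
- status.observe(): the state, without advancing time (a new reading comes with each control period).
- vision.get_image(name): name is "side" or "top"; returns a dict with "pixels" (384x512x3 uint8, red, green, blue), "mtx" (3x3 intrinsics, pixels), "D" ([k1, k2, p1, p2, k3] as OpenCV has them; the pictures are not rectified), "R" (3x3) and "t" (3): a world point X has camera coordinates R X + t. Camera axes: x right, y down, z forward; pixel columns grow to the right and rows downward; lengths in m; the calibration is good to about 2 mm. A picture is of the moment at which its call begins. There is no depth.
- arm.close_job(): hands the job in; it is judged then, once.
The state is a dict: "time_s": time; "joints": joint angles; "joint_vel": joint speeds; "joint_efforts": joint torques, N m; "ee_pos": TCP position; "eef_rot": TCP orientation; "ft_force": force on the tool from outside, world axes, zero at the start; "torque": the same for the moment, N m; "finger_gap": finger opening in m; "finger_force": force on a finger pad.
Only numpy, scipy, OpenCV 4.12 (cv2) and the standard library are available. Lean on these libraries where they do the work, as an engineer would, in place of code of your own. Each camera call takes 0.05 s, during which the arm holds its last target. There are 200 camera calls.

TASK

With the fingertips, sweep the three white vial caps across the deck of the blue counting tray and over its edge, so that all three lie in the grey trough along the tray's far side. Only push them, do not pick up or lift anything, and leave the green bottle standing where it is on the deck, as well as the amber bottle and the small beaker beside the tray.

Things in the scene. Friction and masses are not known exactly. Their poses are not given: they have to be found in the camera images.
- counting_tray: blue plastic tray fixed to the table, 240 mm (x) by 290 mm (y). Origin: centre of its underside; z up, x from deck to trough, away from the robot (turned up to 0.35 rad either way). Flat deck: x -115 to 55, y -140 to 140, top at z 30 mm. A rim 5 mm thick, top at z 38 mm, runs round the outer sides; two ledges stick out 12 mm behind the rear rim.
- deck_edge (a point): middle of the deck's edge, tray x 55, y 0, z 30 mm; axes as the tray's. The deck ends here in a straight drop without a lip, along all its length. The caps and the green bottle stand in a row across the deck, in any order, at least 44 mm apart along tray y, each at tray x -45 to 5 mm, so each cap has a free straight lane along tray +x.
- trough (a point): middle of the grey trough's floor, tray x 85, y 0, z 5 mm; axes as the tray's. The trough spans tray x 55 to 115 mm and y -140 to 140 mm.
- cap_a: ribbed white screw cap, a disc 22 mm across and 11 mm high, 10 to 17 g, lying flat and loose on the tray's deck; it slides easily. Origin: centre of its underside; z up.
- cap_b: ribbed white screw cap, a disc 22 mm across and 11 mm high, 10 to 17 g, lying flat and loose on the tray's deck; it slides easily. Origin: centre of its underside; z up.
- cap_c: ribbed white screw cap, a disc 22 mm across and 11 mm high, 10 to 17 g, lying flat and loose on the tray's deck; it slides easily. Origin: centre of its underside; z up.
- green_bottle: dark green round storage bottle, 34 mm across and 36 mm high, 60 g, standing loose on the deck among the caps; to be left alone. Origin: centre of its underside.
- amber_bottle: brown bottle with a white cap, 42 mm across and 86 mm high, standing loose on the table left of the tray; to be left alone. Origin: centre of its underside.
- small_beaker: small clear beaker, 50 mm across and 59 mm high, standing loose on the table right of the tray; to be left alone. Origin: centre of its underside.

How it is judged:
At the end, for the whole second after the job is handed in: All three white caps lie at rest in the trough, flat or on edge (below and past the deck edge, within the tray's walls, below deck level); the green bottle, amber bottle and small beaker stand upright (within 0.2 rad) within 15 mm of where they stood (x of cap_a in the frame of counting_tray between 0.05 and 0.115 m and y of cap_a in the frame of counting_tray between -0.14 and 0.14 m and z of each of cap_a, cap_b, cap_c in the frame of counting_tray below 0.029 m and linear speed of each of cap_a, cap_b, cap_c below 0.02 m/s and x of cap_b in the frame of counting_tray between 0.05 and 0.115 m and y of cap_b in the frame of counting_tray between -0.14 and 0.14 m and x of cap_c in the frame of counting_tray between 0.05 and 0.115 m and y of cap_c in the frame of counting_tray between -0.14 and 0.14 m and distance of each of green_bottle, amber_bottle, small_beaker from where it was at the start of the episode below 0.015 m and angle between each of green_bottle, amber_bottle, small_beaker's own z axis and vertical below 0.2 rad); the robot touches nothing.
It fails at once if a white cap is lifted or carried (its underside more than 18 mm above the deck) (z of any of cap_a, cap_b, cap_c in the frame of counting_tray above 0.048 m).
It fails at once if the green bottle is moved more than 15 mm or tipped (distance of green_bottle from where it was at the start of the episode above 0.015 m or angle between green_bottle's own z axis and vertical above 0.2 rad).
It fails at once if the amber bottle is moved more than 15 mm or tipped (distance of amber_bottle from where it was at the start of the episode above 0.015 m or angle between amber_bottle's own z axis and vertical above 0.2 rad).
It fails at once if the small beaker is moved more than 15 mm or tipped (distance of small_beaker from where it was at the start of the episode above 0.015 m or angle between small_beaker's own z axis and vertical above 0.2 rad).
It also fails if it takes over 48 s, if anything falls off the work surface, if the arm or the gripper's body presses on something with over 40 N, if the wrist force passes 120 N, or if a joint passes its speed limit or range.

## Working session

There is one attempt and no reset: what is moved stays moved. The work goes in short steps, Python scripts to look and compute and a shell command to move; the robot and the scene stay as the last step left them, time stands still between calls to the robot, and variables do not carry over. Pictures are saved under pics/ and viewed, at most 10 in all, crops included, and the job is handed in when it is done.

```bash
mkdir -p pics; ls
python3 - <<'E'
from rig import status, vision, arm
import cv2
s=status.observe(); print(s['time_s'],s['ee_pos'],s['eef_rot'],s['finger_gap'],arm.pinch_z)
for n in('top','side'):
    d=vision.get_image(n); cv2.imwrite(f'pics/{n}0.png',cv2.resize(d['pixels'][:,:,::-1],None,fx=1.5,fy=1.5,interpolation=cv2.INTER_CUBIC))
E
```

```text
pics
0.0 [0.14586491 0.60718338 0.22191877] [-3.69484098e-01 -3.11962006e+00  2.31430365e-03] 0.08807721428300136 0.0187
```

View pics/top0.png

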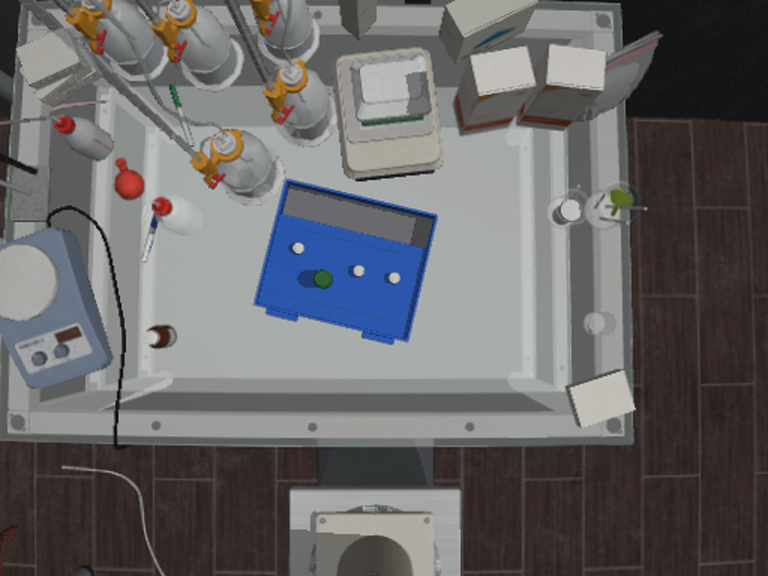

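View pics/side0.png

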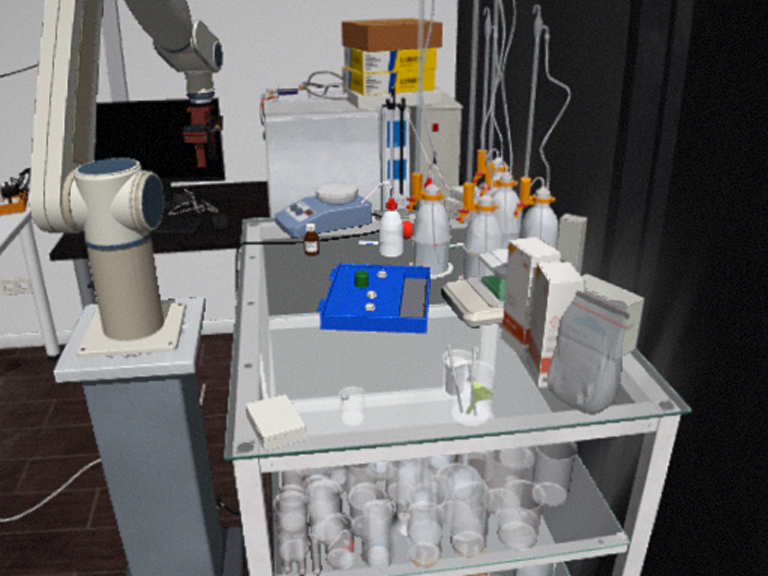

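The top view shows the tray turned clockwise. Caps are at about (298,248), (359,271) and (394,278), and the green bottle is at (322,279). The amber bottle is at (160,337) and the beaker at (597,322), both well clear of the tray.

Run:
```python
from rig import vision
import cv2
d=vision.get_image('top'); c=d['pixels'][112:236,160:300,::-1]
cv2.imwrite('pics/crop0.png',cv2.resize(c,None,fx=4.8,fy=4.8,interpolation=cv2.INTER_CUBIC))
```

```text
(no output)
```

View pics/crop0.png

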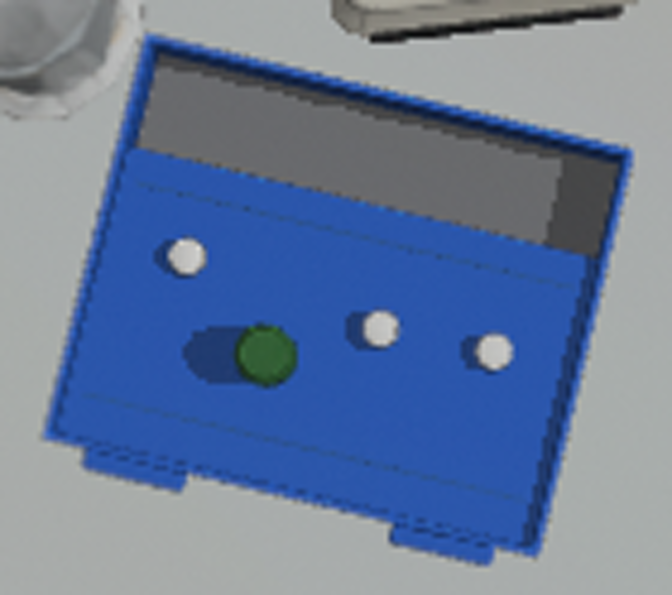

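Enlarged crop: rim corners are at (150,36), (632,152), (537,556) and (45,438). Cap tops are at (187,257), (381,329) and (495,352), and the green bottle's top is at (266,355).

```bash
cat > h.py <<'E'
import numpy as np, cv2
def world(d,uv,z):
    n=cv2.undistortPoints(np.array(uv,float).reshape(-1,1,2),d['mtx'],d['D']).reshape(-1,2)
    R,t=np.array(d['R']),np.array(d['t']); C=-R.T@t
    r=np.c_[n,np.ones(len(n))]@R
    return C+r*((z-C[2])/r[:,2])[:,None]
def pix(a): return (np.array(a,float)+.5)/4.8-.5+np.array([160,112])
E
python3 - <<'E'
from h import *; from rig import vision,status
from scipy.spatial.transform import Rotation as Ro
d=vision.get_image('top')
c=world(d,pix([(150,36),(632,152),(537,556),(45,438)]),.038)[:,:2]
m=np.array([(.12,.145),(.12,-.145),(-.12,-.145),(-.12,.145)])
p=c-c.mean(0); th=np.arctan2((m[:,0]*p[:,1]-m[:,1]*p[:,0]).sum(),(m*p).sum())
A=np.array([[np.cos(th),-np.sin(th)],[np.sin(th),np.cos(th)]]);o=c.mean(0)
print('tray',o,th,'resid mm',1e3*((c-o)@A-m))
for n,q,z in(('cap',[(187,257),(381,329),(495,352)],.041),('green',[(266,355)],.066),('edge',[(130,150),(588,256)],.03)):
    w=world(d,pix(q),z)[:,:2]; print(n,w.round(4).tolist(),'tray',((w-o)@A).round(4).tolist())
s=status.observe();print(Ro.from_rotvec(s['eef_rot']).as_matrix().round(3),s['time_s'])
E
```

```text
tray [0.57473765 0.05445515] -0.2345911235990779 resid mm [[-0.91210007 -2.25688484]
 [-0.97937753  1.89470896]
 [ 1.27910929  1.47350407]
 [ 0.61236831 -1.11132819]]
cap [[0.5953, 0.1421], [0.5545, 0.0313], [0.5416, -0.0335]] tray [[-0.0004, 0.09], [-0.0143, -0.0272], [-0.0118, -0.0933]]
green [[0.5381, 0.0944]] tray [[-0.0449, 0.0304]]
edge [[0.6585, 0.1772], [0.5978, -0.0874]] tray [[0.053, 0.1389], [0.0554, -0.1326]]
[[-0.972  0.234 -0.   ]
 [ 0.234  0.972 -0.001]
 [ 0.    -0.001 -1.   ]] 0.2
```

```bash
python3 -m handwheel '[{"dx":-0.051,"dy":-0.035},{"dx":-0.051,"dy":-0.035},{"dx":-0.051,"dy":-0.035},{"dx":-0.051,"dy":-0.035},{"dx":-0.051,"dy":-0.035},{"dx":-0.051,"dy":-0.035},{"dx":-0.051,"dy":-0.035},{"dx":-0.051,"dy":-0.035},{"dx":-0.051,"dy":-0.035},{"dx":-0.051,"dy":-0.035}]' 1 10
python3 -m handwheel '[{"dx":-0.051,"dy":-0.035},{"dx":-0.051,"dy":-0.035},{"dx":-0.051,"dy":-0.035},{"dx":-0.051,"dy":-0.035},{"dx":-0.051,"dy":-0.035},{"dx":-0.051,"dy":-0.035},{"dx":-0.051,"dy":-0.035},{"dx":-0.051,"dy":-0.035},{"dx":-0.051,"dy":-0.035},{}]'
cat >> h.py <<'E'
def tcp():
    from rig import status
    s=status.observe();th=-.2346;v=np.array(s['ee_pos'])-[.5747,.0545,0]
    print('t',s['time_s'],'tray xyz',(v[0]*np.cos(th)+v[1]*np.sin(th)).round(4),(-v[0]*np.sin(th)+v[1]*np.cos(th)).round(4),v[2].round(4),'gap',s['finger_gap'],'F',np.round(s['ft_force'],2))
E
python3 -c "from h import *;tcp()"
```

```text
t 0.2 tray xyz -0.5456 0.4381 0.2222 gap 0.08759668255830465 F [-0.64  0.55  0.08]schema error: expected keys dx, dy, dz, wx, wy, wz
schema error: expected keys dx, dy, dz, wx, wy, wz
```

```bash
python3 -m handwheel '[{"dx":-0.051,"dy":-0.035,"dz":0,"wx":0,"wy":0,"wz":0},{"dx":-0.051,"dy":-0.035,"dz":0,"wx":0,"wy":0,"wz":0},{"dx":-0.051,"dy":-0.035,"dz":0,"wx":0,"wy":0,"wz":0},{"dx":-0.051,"dy":-0.035,"dz":0,"wx":0,"wy":0,"wz":0},{"dx":-0.051,"dy":-0.035,"dz":0,"wx":0,"wy":0,"wz":0},{"dx":-0.051,"dy":-0.035,"dz":0,"wx":0,"wy":0,"wz":0},{"dx":-0.051,"dy":-0.035,"dz":0,"wx":0,"wy":0,"wz":0},{"dx":-0.051,"dy":-0.035,"dz":0,"wx":0,"wy":0,"wz":0},{"dx":-0.051,"dy":-0.035,"dz":0,"wx":0,"wy":0,"wz":0},{"dx":-0.051,"dy":-0.035,"dz":0,"wx":0,"wy":0,"wz":0}]' 1 10
python3 -m handwheel '[{"dx":-0.051,"dy":-0.035,"dz":0,"wx":0,"wy":0,"wz":0},{"dx":-0.051,"dy":-0.035,"dz":0,"wx":0,"wy":0,"wz":0},{"dx":-0.051,"dy":-0.035,"dz":0,"wx":0,"wy":0,"wz":0},{"dx":-0.051,"dy":-0.035,"dz":0,"wx":0,"wy":0,"wz":0},{"dx":-0.051,"dy":-0.035,"dz":0,"wx":0,"wy":0,"wz":0},{"dx":-0.051,"dy":-0.035,"dz":0,"wx":0,"wy":0,"wz":0},{"dx":-0.051,"dy":-0.035,"dz":0,"wx":0,"wy":0,"wz":0},{"dx":-0.051,"dy":-0.035,"dz":0,"wx":0,"wy":0,"wz":0},{"dx":-0.051,"dy":-0.035,"dz":0,"wx":0,"wy":0,"wz":0},{"dx":0,"dy":0,"dz":0,"wx":0,"wy":0,"wz":0}]'
python3 -c "from h import *;tcp()"
```

```text
time_s: 1.03
ee_pos: [0.3538, 0.3767, 0.2227]
eef_rot: [0.369, 3.12, 0.0]
ft_force: [-0.3, -0.1, -0.3]
finger_gap: 0.025
finger_force: 0.0
time_s: 1.87
ee_pos: [0.5425, 0.168, 0.2227]
eef_rot: [0.374, 3.117, -0.001]
ft_force: [-0.7, -0.1, 1.1]
finger_gap: 0.0007
finger_force: 0.0
t 1.8667 tray xyz -0.0577 0.1029 0.2227 gap 0.0006608206888282186 F [-0.65 -0.08  1.06]
```

```bash
python3 -m handwheel '[{"dx":0.025,"dy":-0.026,"dz":0,"wx":0,"wy":0,"wz":0},{"dx":0,"dy":0,"dz":0.05,"wx":0,"wy":0,"wz":0},{"dx":0,"dy":0,"dz":0.06,"wx":0,"wy":0,"wz":0},{"dx":0,"dy":0,"dz":0.06,"wx":0,"wy":0,"wz":0},{"dx":0,"dy":0,"dz":0.06,"wx":0,"wy":0,"wz":0},{"dx":0,"dy":0,"dz":0.06,"wx":0,"wy":0,"wz":0},{"dx":0,"dy":0,"dz":0.04,"wx":0,"wy":0,"wz":0},{"dx":0,"dy":0,"dz":0.03,"wx":0,"wy":0,"wz":0},{"dx":-0.05,"dy":0,"dz":0.01,"wx":0,"wy":0,"wz":0},{"dx":0,"dy":0,"dz":0,"wx":0,"wy":0,"wz":0}]'
python3 - <<'E'
from h import *;tcp()
from rig import vision
ims=[vision.get_image('top')['pixels'][112:236,160:300,::-1],vision.get_image('side')['pixels'][160:240,200:300,::-1]]
a,b=[cv2.resize(i,(400,h),interpolation=cv2.INTER_CUBIC) for i,h in zip(ims,(354,320))]
cv2.imwrite('pics/p1.png',np.hstack([a,cv2.copyMakeBorder(b,0,34,0,0,0)]))
E
```

```text
time_s: 2.7
ee_pos: [0.5505, 0.1558, 0.0364]
eef_rot: [0.37, 3.119, 0.0]
ft_force: [0.1, -0.4, -0.2]
finger_gap: 0.0008
finger_force: 0.0
t 2.7 tray xyz -0.0471 0.0929 0.0364 gap 0.0008113888114395337 F [ 0.15 -0.37 -0.21]
```

View pics/p1.png

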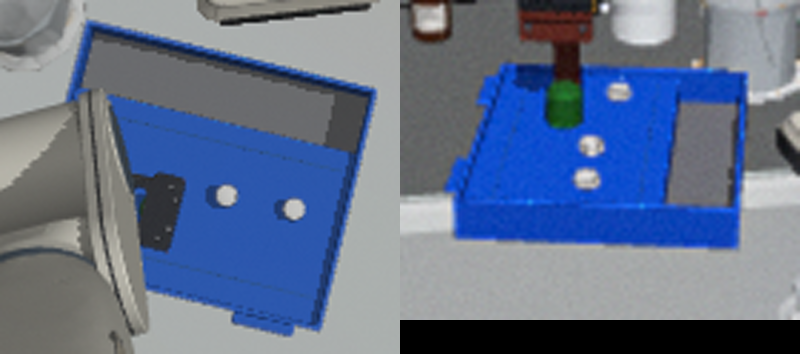

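Side view: the finger stands behind the first cap, low over the deck and clear of the green bottle. Sweeping.

```bash
python3 -m handwheel '[{"dx":-0.01,"dy":-0.005,"dz":0,"wx":0,"wy":0,"wz":0},{"dx":-0.015,"dy":0,"dz":0,"wx":0,"wy":0,"wz":0},{"dx":-0.015,"dy":0,"dz":0,"wx":0,"wy":0,"wz":0},{"dx":-0.015,"dy":0,"dz":0,"wx":0,"wy":0,"wz":0},{"dx":-0.015,"dy":0,"dz":0,"wx":0,"wy":0,"wz":0},{"dx":-0.015,"dy":0,"dz":0,"wx":0,"wy":0,"wz":0},{"dx":-0.015,"dy":0,"dz":0,"wx":0,"wy":0,"wz":0},{"dx":-0.015,"dy":0,"dz":0,"wx":0,"wy":0,"wz":0},{"dx":-0.015,"dy":0,"dz":0,"wx":0,"wy":0,"wz":0},{"dx":-0.015,"dy":0,"dz":0,"wx":0,"wy":0,"wz":0}]'
python3 -m handwheel '[{"dx":-0.012,"dy":0,"dz":0,"wx":0,"wy":0,"wz":0},{"dx":-0.012,"dy":0,"dz":0,"wx":0,"wy":0,"wz":0},{"dx":-0.012,"dy":0,"dz":0,"wx":0,"wy":0,"wz":0},{"dx":-0.012,"dy":0,"dz":0,"wx":0,"wy":0,"wz":0},{"dx":-0.012,"dy":0,"dz":0,"wx":0,"wy":0,"wz":0},{"dx":0,"dy":0,"dz":0,"wx":0,"wy":0,"wz":0},{"dx":0,"dy":0,"dz":0,"wx":0,"wy":0,"wz":0}]'
python3 - <<'E'
from h import *;tcp()
from rig import vision
b=vision.get_image('side')['pixels'][160:240,200:300,::-1]
cv2.imwrite('pics/p2.png',cv2.resize(b,(500,400),interpolation=cv2.INTER_CUBIC))
E
```

```text
time_s: 3.63
ee_pos: [0.6191, 0.136, 0.0376]
eef_rot: [-0.37, -3.12, 0.0]
ft_force: [-0.4, 0.4, 0.6]
finger_gap: 0.0008
finger_force: 0.1
time_s: 4.22
ee_pos: [0.6478, 0.1292, 0.0376]
eef_rot: [0.37, 3.12, 0.0]
ft_force: [-0.3, -0.2, 0.5]
finger_gap: 0.0004
finger_force: 0.0
t 4.2167 tray xyz 0.0538 0.0896 0.0376 gap 0.0004429882345701684 F [-0.26 -0.24  0.55]
```

View pics/p2.png

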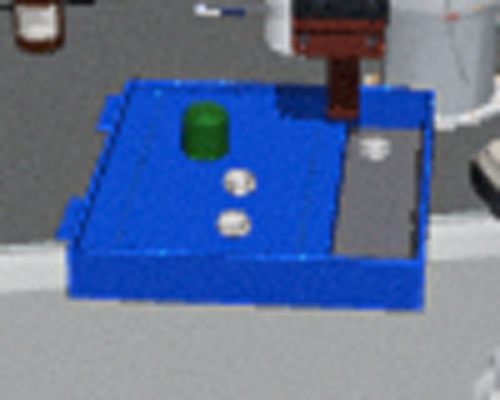

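The first cap lies in the trough at (374,148), and the green bottle hasn't moved. Next is the middle cap.

```bash
python3 -m handwheel '[{"dx":0.01,"dy":0,"dz":-0.05,"wx":0,"wy":0,"wz":0},{"dx":0,"dy":0,"dz":-0.06,"wx":0,"wy":0,"wz":0},{"dx":0,"dy":0,"dz":-0.05,"wx":0,"wy":0,"wz":0},{"dx":0.04,"dy":-0.04,"dz":0,"wx":0,"wy":0,"wz":0},{"dx":0.045,"dy":-0.05,"dz":0,"wx":0,"wy":0,"wz":0},{"dx":0.045,"dy":-0.05,"dz":0,"wx":0,"wy":0,"wz":0},{"dx":0.045,"dy":-0.05,"dz":0,"wx":0,"wy":0,"wz":0},{"dx":0.035,"dy":-0.044,"dz":0,"wx":0,"wy":0,"wz":0},{"dx":0,"dy":0,"dz":0,"wx":0,"wy":0,"wz":0},{"dx":0,"dy":0,"dz":0,"wx":0,"wy":0,"wz":0}]'
python3 -c "from h import *;tcp()"
```

```text
time_s: 5.1
ee_pos: [0.5123, 0.0407, 0.118]
eef_rot: [-0.372, -3.119, -0.0]
ft_force: [0.7, -0.2, 0.3]
finger_gap: 0.0006
finger_force: 0.0
t 5.1 tray xyz -0.0575 -0.0279 0.118 gap 0.0006166539432148947 F [ 0.68 -0.19  0.27]
```

```bash
python3 -m handwheel '[{"dx":0,"dy":0,"dz":0.05,"wx":0,"wy":0,"wz":0},{"dx":0,"dy":0,"dz":0.05,"wx":0,"wy":0,"wz":0},{"dx":0,"dy":0,"dz":0.04,"wx":0,"wy":0,"wz":0},{"dx":0,"dy":0,"dz":0.023,"wx":0,"wy":0,"wz":0},{"dx":0,"dy":0,"dz":0,"wx":0,"wy":0,"wz":0},{"dx":-0.01,"dy":0,"dz":0,"wx":0,"wy":0,"wz":0},{"dx":-0.015,"dy":0,"dz":0,"wx":0,"wy":0,"wz":0},{"dx":-0.015,"dy":0,"dz":0,"wx":0,"wy":0,"wz":0},{"dx":-0.015,"dy":0,"dz":0,"wx":0,"wy":0,"wz":0},{"dx":-0.015,"dy":0,"dz":0,"wx":0,"wy":0,"wz":0}]'
python3 -m handwheel '[{"dx":-0.015,"dy":0,"dz":0,"wx":0,"wy":0,"wz":0},{"dx":-0.015,"dy":0,"dz":0,"wx":0,"wy":0,"wz":0},{"dx":-0.015,"dy":0,"dz":0,"wx":0,"wy":0,"wz":0},{"dx":-0.015,"dy":0,"dz":0,"wx":0,"wy":0,"wz":0},{"dx":-0.015,"dy":0,"dz":0,"wx":0,"wy":0,"wz":0},{"dx":-0.015,"dy":0,"dz":0,"wx":0,"wy":0,"wz":0},{"dx":-0.015,"dy":0,"dz":0,"wx":0,"wy":0,"wz":0},{"dx":-0.015,"dy":0,"dz":0,"wx":0,"wy":0,"wz":0},{"dx":-0.015,"dy":0,"dz":0,"wx":0,"wy":0,"wz":0},{"dx":-0.015,"dy":0,"dz":0,"wx":0,"wy":0,"wz":0}]'
python3 -m handwheel '[{"dx":-0.003,"dy":0,"dz":0,"wx":0,"wy":0,"wz":0},{"dx":0,"dy":0,"dz":0,"wx":0,"wy":0,"wz":0}]'
python3 - <<'E'
from h import *;tcp()
from rig import vision
b=vision.get_image('side')['pixels'][160:240,200:300,::-1]
cv2.imwrite('pics/p3.png',cv2.resize(b,(500,400),interpolation=cv2.INTER_CUBIC))
E
```

```text
time_s: 5.93
ee_pos: [0.5491, 0.0328, 0.0371]
eef_rot: [0.37, 3.118, 0.001]
ft_force: [-0.4, 0.7, 0.5]
finger_gap: 0.0003
finger_force: 0.1
time_s: 6.77
ee_pos: [0.621, 0.0153, 0.0361]
eef_rot: [-0.37, -3.12, 0.0]
ft_force: [0.4, -0.1, 0.1]
finger_gap: 0.0003
finger_force: 0.0
time_s: 6.93
ee_pos: [0.6224, 0.015, 0.0362]
eef_rot: [0.37, 3.119, 0.0]
ft_force: [1.0, 0.7, -0.4]
finger_gap: 0.0005
finger_force: 0.0
t 6.9333 tray xyz 0.0555 -0.0273 0.0362 gap 0.00045844101213330003 F [ 0.98  0.67 -0.37]
```

View pics/p3.png

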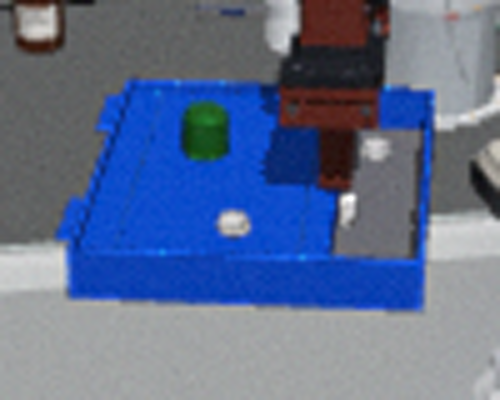

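The second cap is over the edge at (347,208) and seems to be on edge beside the drop, which is allowed. On to the last cap, and I'll recheck this one.

```bash
python3 -m handwheel '[{"dx":0.01,"dy":0,"dz":-0.05,"wx":0,"wy":0,"wz":0},{"dx":0,"dy":0,"dz":-0.06,"wx":0,"wy":0,"wz":0},{"dx":0,"dy":0,"dz":-0.05,"wx":0,"wy":0,"wz":0},{"dx":0.04,"dy":-0.025,"dz":0,"wx":0,"wy":0,"wz":0},{"dx":0.045,"dy":-0.03,"dz":0,"wx":0,"wy":0,"wz":0},{"dx":0.045,"dy":-0.03,"dz":0,"wx":0,"wy":0,"wz":0},{"dx":0.045,"dy":-0.03,"dz":0,"wx":0,"wy":0,"wz":0},{"dx":0.035,"dy":-0.017,"dz":0,"wx":0,"wy":0,"wz":0},{"dx":0,"dy":0,"dz":0,"wx":0,"wy":0,"wz":0},{"dx":0,"dy":0,"dz":0,"wx":0,"wy":0,"wz":0}]'
python3 - <<'E'
from h import *;tcp()
from rig import vision
ims=[vision.get_image('top')['pixels'][112:236,160:300,::-1],vision.get_image('side')['pixels'][160:240,200:300,::-1]]
a,b=[cv2.resize(i,(400,h),interpolation=cv2.INTER_CUBIC) for i,h in zip(ims,(354,320))]
cv2.imwrite('pics/p4.png',np.hstack([a,cv2.copyMakeBorder(b,0,34,0,0,0)]))
E
```

```text
time_s: 7.82
ee_pos: [0.4988, -0.0234, 0.1165]
eef_rot: [0.37, 3.12, 0.0]
ft_force: [0.5, 0.3, 1.4]
finger_gap: 0.0005
finger_force: 0.0
t 7.8167 tray xyz -0.0557 -0.0934 0.1165 gap 0.0005347573971761568 F [0.5  0.28 1.38]
```

View pics/p4.png

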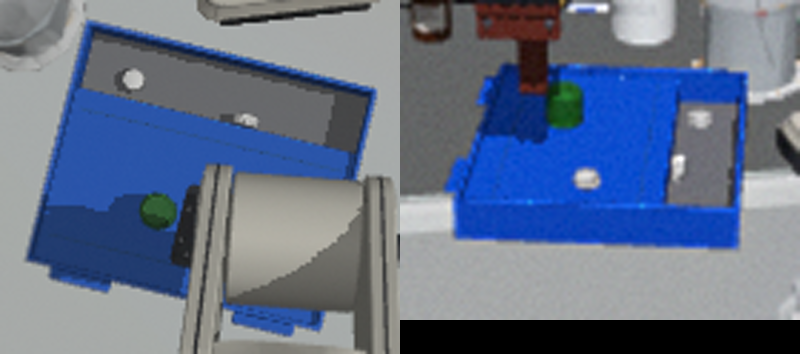

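Cap 1 is flat in the trough. Cap 2 is on edge against the drop but below deck level. Sweeping cap 3.

```bash
python3 -m handwheel '[{"dx":0,"dy":0,"dz":0.05,"wx":0,"wy":0,"wz":0},{"dx":0,"dy":0,"dz":0.05,"wx":0,"wy":0,"wz":0},{"dx":0,"dy":0,"dz":0.04,"wx":0,"wy":0,"wz":0},{"dx":0,"dy":0,"dz":0.02,"wx":0,"wy":0,"wz":0},{"dx":0,"dy":0,"dz":0,"wx":0,"wy":0,"wz":0},{"dx":-0.01,"dy":0,"dz":0,"wx":0,"wy":0,"wz":0},{"dx":-0.015,"dy":0,"dz":0,"wx":0,"wy":0,"wz":0},{"dx":-0.015,"dy":0,"dz":0,"wx":0,"wy":0,"wz":0},{"dx":-0.015,"dy":0,"dz":0,"wx":0,"wy":0,"wz":0},{"dx":-0.015,"dy":0,"dz":0,"wx":0,"wy":0,"wz":0}]'
python3 -m handwheel '[{"dx":-0.015,"dy":0,"dz":0,"wx":0,"wy":0,"wz":0},{"dx":-0.015,"dy":0,"dz":0,"wx":0,"wy":0,"wz":0},{"dx":-0.015,"dy":0,"dz":0,"wx":0,"wy":0,"wz":0},{"dx":-0.015,"dy":0,"dz":0,"wx":0,"wy":0,"wz":0},{"dx":-0.015,"dy":0,"dz":0,"wx":0,"wy":0,"wz":0},{"dx":-0.015,"dy":0,"dz":0,"wx":0,"wy":0,"wz":0},{"dx":-0.015,"dy":0,"dz":0,"wx":0,"wy":0,"wz":0},{"dx":-0.015,"dy":0,"dz":0,"wx":0,"wy":0,"wz":0},{"dx":-0.015,"dy":0,"dz":0,"wx":0,"wy":0,"wz":0},{"dx":-0.015,"dy":0,"dz":0,"wx":0,"wy":0,"wz":0}]'
python3 -m handwheel '[{"dx":0,"dy":0,"dz":0,"wx":0,"wy":0,"wz":0},{"dx":0,"dy":0,"dz":0,"wx":0,"wy":0,"wz":0},{"dx":0.02,"dy":0,"dz":-0.05,"wx":0,"wy":0,"wz":0},{"dx":0.06,"dy":0,"dz":-0.05,"wx":0,"wy":0,"wz":0},{"dx":0.06,"dy":0,"dz":-0.05,"wx":0,"wy":0,"wz":0},{"dx":0.06,"dy":0,"dz":-0.05,"wx":0,"wy":0,"wz":0},{"dx":0.06,"dy":0,"dz":-0.05,"wx":0,"wy":0,"wz":0},{"dx":0.06,"dy":0,"dz":-0.05,"wx":0,"wy":0,"wz":0},{"dx":0,"dy":0,"dz":0,"wx":0,"wy":0,"wz":0},{"dx":0,"dy":0,"dz":0,"wx":0,"wy":0,"wz":0}]'
python3 - <<'E'
from h import *;tcp()
from rig import vision
ims=[vision.get_image('top')['pixels'][112:236,160:300,::-1],vision.get_image('side')['pixels'][160:240,200:300,::-1]]
a,b=[cv2.resize(i,(400,h),interpolation=cv2.INTER_CUBIC) for i,h in zip(ims,(354,320))]
cv2.imwrite('pics/p5.png',np.hstack([a,cv2.copyMakeBorder(b,0,34,0,0,0)]))
E
```

```text
time_s: 8.75
ee_pos: [0.5351, -0.0318, 0.0371]
eef_rot: [0.369, 3.118, 0.0]
ft_force: [0.1, 1.1, 0.3]
finger_gap: 0.0005
finger_force: 0.1
time_s: 9.58
ee_pos: [0.607, -0.0492, 0.0361]
eef_rot: [-0.37, -3.12, -0.0]
ft_force: [-0.5, -0.7, 0.7]
finger_gap: 0.0005
finger_force: 0.0
time_s: 10.42
ee_pos: [0.4504, -0.0114, 0.1876]
eef_rot: [0.368, 3.117, 0.0]
ft_force: [0.7, -0.3, -0.0]
finger_gap: 0.0004
finger_force: 0.0
t 10.4167 tray xyz -0.1056 -0.093 0.1876 gap 0.00035235895702053047 F [ 0.7  -0.32 -0.04]
```

View pics/p5.png

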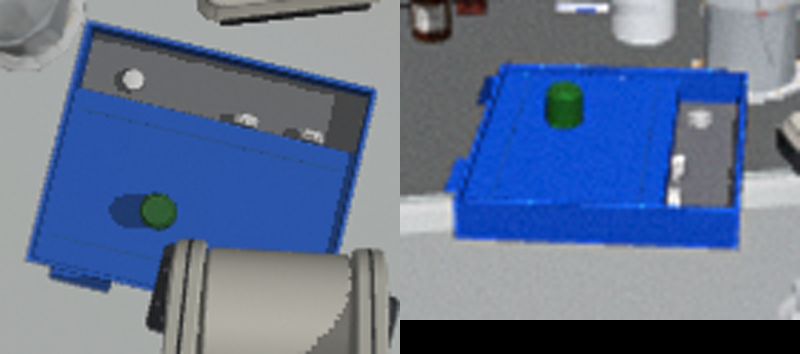

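The picture shows all three caps in the trough: one flat, two on edge against the drop. The green bottle hasn't moved and the arm is clear.

```bash
python3 -c "
from rig import arm
print(arm.close_job())"
```

```text
the job is handed in; nothing more can be done
None
```

All three caps are in the trough (one flat, two on edge against the drop), the green bottle didn't move, the arm never went near the amber bottle or beaker, and I handed the job in at about 10.5 s; no verdict was returned.

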